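# Roll-test washed core liners and sort out the dented one

### The arm

A 6-joint arm with a two-finger parallel gripper is mounted at the origin on the work surface. World frame = base frame: x ahead of the robot, y to its left, z up, the work surface at z = 0. Lengths are in m, angles in rad, forces in N, time in s.
With the tool pointing down it reaches from about 0.325 to 0.9 m from the base axis. Payload 6.1 kg.
Tool frame: the origin (TCP) lies midway between the tips of the shut fingers; the grasp point (between the pads) lies 19 mm behind it; x points along the fingers, y is the direction in which the jaws open and shut, and the axes are right-handed (so a half turn about x gives the same grasp; the last joint's range is limited). The gripper opens to 85 mm and grips with 20 to 120 N. Pads are 22 mm wide; open, the fingers measure 114 mm over their backs; the gripper's body (76 mm by 85 mm) begins 54 mm behind the grasp point. The pads swing forward as they close: fully open they stand 13 mm farther back than shut.
Start: joints at [-1.294, 0.22, 1.526, -0, 1.395, -0.126], TCP at [0.245, -0.575, 0.211] pointing down, gripper open.
Joint ranges: [-2.98, 2.98], [-0.91, 2.08], [0.09, 2.57], [-1.24, 4.39], [0.2, 2.65], [-2.68, 2.68]. Speed limits (rad/s): [2.57, 2.57, 3.01, 3.14, 3.14, 3.14].

### API

Orientations are given as [roll, pitch, yaw] about the fixed x, y, z axes, in that order (R = Rz(yaw) Ry(pitch) Rx(roll)).
In Python, from plant import movep, move_l, set_joints, gripper_to, hold, inverse_kinematics, observe, get_image, get_calibration, Unreachable, job_done gives the robot as it stands. Calls block until the motion is done:
- movep(position, orientation): joint-space move of the TCP to a pose.
- move_l(position, feed=0.15, rotation=None, max_force=None): straight line of the TCP; rotation=None keeps the orientation; feed is the mean speed in m/s. With max_force (N) it stops when the force on the tool has changed by that much, and returns True; else False.
- set_joints(angles): joint-space move.
- gripper_to(opening, f_grip=None): finger opening in m; f_grip is the grip in N (None keeps the last); returns when the fingers have stopped.
- hold(seconds).
- inverse_kinematics(position, orientation): joint angles nearest the present ones, or None.
- observe(): the state.
- get_image(name): name is "scene" or "top" or "wrist"; returns (picture, depth): 480x640x3 uint8, red, green, blue; 480x640 float32, m along the optical axis (not along the pixel's ray), 0 where there is no reading.
- get_calibration(name): a dict with "intrinsics" (3x3 intrinsics, pixels), "world_from_camera" (4x4, takes a point from camera to world coordinates). Camera axes: x right, y down, z forward; pixel columns grow to the right and rows downward; lengths in m; the calibration is good to about 2 mm. A picture is of the moment at which its call begins: read the wrist's pose just before it. get_calibration takes no time and is no camera call; for the wrist camera it gives the pose at the moment of the call.
A pose or a line that the arm cannot do raises Unreachable and nothing moves.
- job_done(): hands the job in, once; it reports no verdict.
The state is a dict: "time_s": time; "q": joint angles; "joint_velocities": joint speeds; "joint_torque": joint torques, N m; "eef_pos": TCP position; "tcp_rot": TCP orientation; "ft_force": force on the tool from outside, world axes, zero at the start; "torque": the same for the moment, N m; "opening": finger opening in m.
Only numpy, scipy, OpenCV 4.12 (cv2) and the standard library are available. Lean on these libraries where they do the work, as an engineer would, in place of code of your own. Each camera call takes 0.05 s, during which the arm holds its last target.

### The job

Check the three washed aluminium core-liner tubes on the draining rack for roundness: lay each one level and gently across the top of the ramp, at the yellow line, let go and leave it alone. A round tube rolls by itself down into the green tray and stays there; one that does not roll away is dented, so take it off the ramp and set it down in the red reject bin. Never carry or push a round tube down the ramp, and leave the bottle, the jar and the brush where they are.

Things in the scene. Friction and masses are not known exactly. Their poses are not given: they have to be found in the camera images.
- tube_a_mid (a point): centre of tube A, an open aluminium tube 130 mm long, 50 mm across, about 0.1 kg. y axis = along the tube; z = square to it, away from the rack at the start. Tubes A, B, C look alike from above. A dented one is flattened 4.5 mm deep along the side that faces the rack at the start; it does not roll but lies on this flat, its centre 20.5 mm (a round one: 25 mm) over the surface.
- tube_b_mid (a point): centre of tube B, everything as for tube A. Which tube lies in which place of the rack changes.
- tube_c_mid (a point): centre of tube C, everything as for tube A
- rack_slope (a point): middle of the blue draining rack (fixed), 105 mm over the table. It leans 30 degrees: y = up the slope, along the tubes; z = square to it; x = level, along the row. Tube centres: x = -82, 0, 82 mm, y = z = 0. Each lies in two 12 mm wide V saddles at y = -45 and 45 mm, its low end on a ledge (y = -65, up to z = -7 mm). Between the saddles it is free for fingers down to z = -40 mm.
- ramp_line (a point): middle of the yellow line on the dark plate of the ramp (fixed), on its surface. The plate falls 12 degrees: x = down the slope, y = level, along the line; z = square to the plate. It reaches from x = -55 to 175 mm, 170 mm wide between side rails 12 mm high; the green tray follows. A round tube let go here rolls into the tray in about 1 s; a dented one stays where it was laid.
- ok_tray (a point): middle of the floor of the green tray at the foot of the ramp, axes as ramp_line. The floor lies 14 mm below the plate, parallel to it, inside 155 mm (x) by 170 mm (y); side walls 38 mm and a rubber-faced end stop 44 mm above it. It holds two or three tubes.
- bin_floor (a point): middle of the inner floor of the red reject bin (fixed), 4 mm over the table, z up; inside 162 mm (x) by 172 mm (y), walls 51 mm high above this floor
- amber_bottle: bystander: amber glass bottle, diameter 72 mm, 160 mm high, origin at the centre of its foot
- sample_jar: bystander: white jar with blue lid, diameter 72 mm, 85 mm high, origin at the centre of its foot
- brush: bystander: blue cleaning brush 190 mm long, lying along its x axis, origin at its underside
There are look-alikes about, which are no part of the job. What is shaped like the part that bears tube_c_mid but purple is not meant.

How it is judged:
On the way, in this order (a step that is already met when the one before it is completed fails the run):
1. the tube that does not roll has been laid across the top of the ramp, let go, and stays there (x of tube_b_mid in the frame of ramp_line between -0.05 and 0.13 m and y of tube_b_mid in the frame of ramp_line between -0.06 and 0.06 m and z of tube_b_mid in the frame of ramp_line between 0.01 and 0.032 m and angle between tube_b_mid's own y axis and vertical above 1.4 rad and contact force between the fingers and tube_b below 0.05 N and linear speed of tube_b below 0.03 m/s), for 0.4 s.
2. that tube has been set down in the reject bin and let go (x of tube_b_mid in the frame of bin_floor between -0.081 and 0.081 m and y of tube_b_mid in the frame of bin_floor between -0.086 and 0.086 m and z of tube_b_mid in the frame of bin_floor between 0 and 0.045 m and angle between tube_b_mid's own y axis and vertical above 1.25 rad and contact force between the fingers and tube_b below 0.05 N), for 0.2 s.
At the end, for the whole second after the job is handed in: Both round tubes lie at rest on the floor of the green tray (centres inside its walls, within 13 mm of lying height), having rolled there; the dented tube lies at rest in the red bin (centre inside its walls, under 45 mm over its floor, within 18 degrees of level) (x of tube_b_mid in the frame of bin_floor between -0.081 and 0.081 m and y of tube_b_mid in the frame of bin_floor between -0.086 and 0.086 m and z of tube_b_mid in the frame of bin_floor between 0 and 0.045 m and angle between tube_b_mid's own y axis and vertical above 1.25 rad and linear speed of each of tube_b, tube_a, tube_c below 0.03 m/s and angular speed of each of tube_b, tube_a, tube_c below 0.6 rad/s and x of tube_a_mid in the frame of ok_tray between -0.085 and 0.085 m and y of tube_a_mid in the frame of ok_tray between -0.085 and 0.085 m and z of tube_a_mid in the frame of ok_tray between 0.012 and 0.038 m and x of tube_c_mid in the frame of ok_tray between -0.085 and 0.085 m and y of tube_c_mid in the frame of ok_tray between -0.085 and 0.085 m and z of tube_c_mid in the frame of ok_tray between 0.012 and 0.038 m); the robot touches nothing.
It fails at once if a round tube touched by the fingers further down the ramp than 90 mm past the yellow line, or in the tray ((x of tube_a_mid in the frame of ramp_line between 0.09 and 0.35 m and y of tube_a_mid in the frame of ramp_line between -0.1 and 0.1 m and z of tube_a_mid in the frame of ramp_line between -0.02 and 0.08 m and contact force between the fingers and tube_a above 0.2 N) or (x of tube_c_mid in the frame of ramp_line between 0.09 and 0.35 m and y of tube_c_mid in the frame of ramp_line between -0.1 and 0.1 m and z of tube_c_mid in the frame of ramp_line between -0.02 and 0.08 m and contact force between the fingers and tube_c above 0.2 N)).
It fails at once if a tube dropped on the ramp or tray: let go with its centre more than 55 mm over the plate ((x of tube_a_mid in the frame of ramp_line between -0.06 and 0.35 m and y of tube_a_mid in the frame of ramp_line between -0.1 and 0.1 m and z of tube_a_mid in the frame of ramp_line between 0.055 and 0.3 m and contact force between the fingers and tube_a below 0.05 N) or (x of tube_b_mid in the frame of ramp_line between -0.06 and 0.35 m and y of tube_b_mid in the frame of ramp_line between -0.1 and 0.1 m and z of tube_b_mid in the frame of ramp_line between 0.055 and 0.3 m and contact force between the fingers and tube_b below 0.05 N) or (x of tube_c_mid in the frame of ramp_line between -0.06 and 0.35 m and y of tube_c_mid in the frame of ramp_line between -0.1 and 0.1 m and z of tube_c_mid in the frame of ramp_line between 0.055 and 0.3 m and contact force between the fingers and tube_c below 0.05 N)).
It fails at once if a tube let go over the ramp more than 20 degrees off level ((x of tube_a_mid in the frame of ramp_line between -0.06 and 0.35 m and y of tube_a_mid in the frame of ramp_line between -0.1 and 0.1 m and z of tube_a_mid in the frame of ramp_line between -0.02 and 0.3 m and contact force between the fingers and tube_a below 0.05 N and angle between tube_a_mid's own y axis and vertical below 1.22 rad) or (x of tube_b_mid in the frame of ramp_line between -0.06 and 0.35 m and y of tube_b_mid in the frame of ramp_line between -0.1 and 0.1 m and z of tube_b_mid in the frame of ramp_line between -0.02 and 0.3 m and contact force between the fingers and tube_b below 0.05 N and angle between tube_b_mid's own y axis and vertical below 1.22 rad) or (x of tube_c_mid in the frame of ramp_line between -0.06 and 0.35 m and y of tube_c_mid in the frame of ramp_line between -0.1 and 0.1 m and z of tube_c_mid in the frame of ramp_line between -0.02 and 0.3 m and contact force between the fingers and tube_c below 0.05 N and angle between tube_c_mid's own y axis and vertical below 1.22 rad)).
It fails at once if a tube dropped into the bin: let go with its centre more than 85 mm over the bin's floor ((x of tube_a_mid in the frame of bin_floor between -0.085 and 0.085 m and y of tube_a_mid in the frame of bin_floor between -0.09 and 0.09 m and z of tube_a_mid in the frame of bin_floor between 0.085 and 0.4 m and contact force between the fingers and tube_a below 0.05 N) or (x of tube_b_mid in the frame of bin_floor between -0.085 and 0.085 m and y of tube_b_mid in the frame of bin_floor between -0.09 and 0.09 m and z of tube_b_mid in the frame of bin_floor between 0.085 and 0.4 m and contact force between the fingers and tube_b below 0.05 N) or (x of tube_c_mid in the frame of bin_floor between -0.085 and 0.085 m and y of tube_c_mid in the frame of bin_floor between -0.09 and 0.09 m and z of tube_c_mid in the frame of bin_floor between 0.085 and 0.4 m and contact force between the fingers and tube_c below 0.05 N)).
It fails at once if the bottle, jar or brush moved more than 30 mm (distance of any of amber_bottle, sample_jar, brush from where it was at the start of the episode above 0.03 m).
It also fails if it takes over 72 s, if anything falls off the work surface, if the arm or the gripper's body presses on something with over 40 N, if the wrist force passes 120 N, or if a joint passes its speed limit or range.

## Working session

There is one attempt and no reset: what is moved stays moved. The work goes in short steps, each a Python script; the robot and the scene stay as the last script left them, time stands still between calls to the robot, and variables do not carry over. Pictures are saved under pics/ and viewed, and the job is handed in when it is done.

```bash
ls; mkdir -p pics
python3 - <<'E'
from plant import *
import cv2,numpy as np
print(observe())
for n in("scene","top"):
    p,d=get_image(n); cv2.imwrite(f"pics/{n}0.png",p[:,:,::-1]); np.savez(f"pics/{n}0.npz",p=p,d=d,K=get_calibration(n)["intrinsics"],T=get_calibration(n)["world_from_camera"])
    c=get_calibration(n); print(n,c)
E
```

```text
pics
{'time_s': 0.0, 'q': array([-1.29409234e+00,  2.21211072e-01,  1.52760645e+00, -1.52217132e-05,
        1.39471401e+00, -1.26053341e-01]), 'joint_velocities': array([-8.48896798e-04, -2.31658586e-05,  5.02217724e-04,  8.07341202e-04,
       -7.42991722e-05, -1.22284426e-03]), 'joint_torque': array([-1.77047252e-03, -4.96907079e+01, -3.89389694e+01, -6.66601845e-04,
        1.10867555e-02,  9.94415899e-06]), 'eef_pos': array([ 0.24481364, -0.57435671,  0.21021108]), 'tcp_rot': array([-1.68912311,  1.56885739,  1.85522955]), 'ft_force': array([ 0.3702517 , -0.9029761 ,  0.01838758]), 'torque': array([-0.03054988,  0.00394701, -0.01710447]), 'opening': 0.08472220516628644}
scene {'intrinsics': array([[525.52698206,   0.        , 315.37538158],
       [  0.        , 525.52698206, 233.44611308],
       [  0.        ,   0.        ,   1.        ]]), 'world_from_camera': array([[-0.15324149,  0.82183695, -0.54872677,  1.31788914],
       [ 0.98817665,  0.13019404, -0.08097178,  0.19909292],
       [ 0.00489536, -0.55464722, -0.83207121,  1.24856021],
       [ 0.        ,  0.        ,  0.        ,  1.        ]])}
top {'intrinsics': array([[612.80137806,   0.        , 314.54983595],
       [  0.        , 612.80137806, 229.33306452],
       [  0.        ,   0.        ,   1.        ]]), 'world_from_camera': array([[ 1.36669643e-02, -9.97001993e-01,  7.61593049e-02,
         4.78980126e-01],
       [-9.99906553e-01, -1.36032521e-02,  1.35528677e-03,
         8.98185449e-02],
       [-3.15209387e-04, -7.61707107e-02, -9.97094741e-01,
         1.39347439e+00],
       [ 0.00000000e+00,  0.00000000e+00,  0.00000000e+00,
         1.00000000e+00]])}
```

View pics/scene0.png

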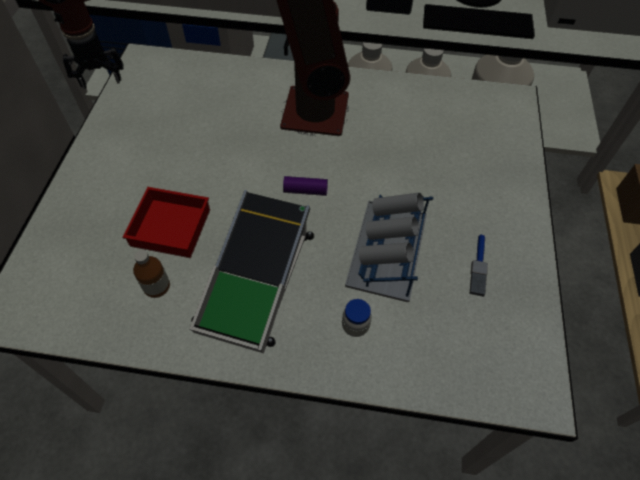

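View pics/top0.png

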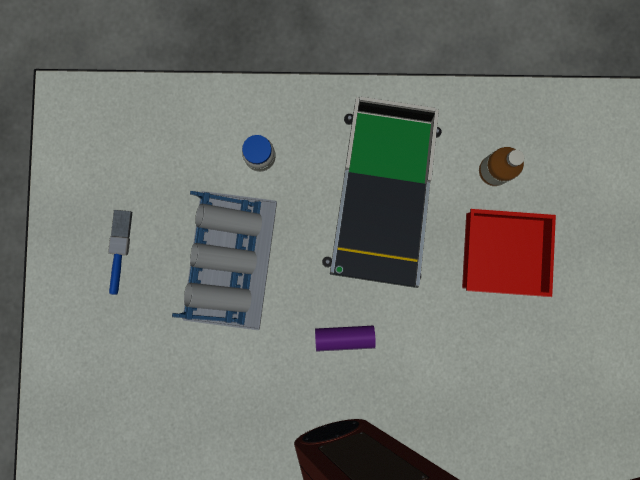

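The scene view shows three grey tubes on the blue rack at (398,203), (392,230) and (386,254), with the purple decoy at (305,186). In the top view the tubes are at (230,220), (222,258) and (217,297), the yellow line at (378,254), the tray at (388,147), the bin at (510,252) and the decoy at (345,338). Next I measure these points.

```bash
cat > h.py <<'E'
import numpy as np,cv2
def load(n,):
    z=np.load(f"pics/{n}.npz"); return z["p"],z["d"],z["K"],z["T"]
def cloud(d,K,T):
    v,u=np.mgrid[:d.shape[0],:d.shape[1]]
    X=np.stack([(u-K[0,2])/K[0,0]*d,(v-K[1,2])/K[1,1]*d,d],-1)
    return X@T[:3,:3].T+T[:3,3]
def plane(P):
    c=P.mean(0);s=np.linalg.svd(P-c,full_matrices=False)
    n=s[2][2]; n=n*np.sign(n[2]); r=(P-c)@n
    k=abs(r)<0.004
    c=P[k].mean(0); n=np.linalg.svd(P[k]-c,full_matrices=False)[2][2]; n=n*np.sign(n[2])
    return c,n,np.std((P[k]-c)@n)
def ray(u,v,K,T,c,n):
    r=T[:3,:3]@np.array([(u-K[0,2])/K[0,0],(v-K[1,2])/K[1,1],1]); o=T[:3,3]
    return o+r*(((c-o)@n)/(r@n))
E
python3 - <<'E'
from h import *
np.set_printoptions(precision=4,suppress=True)
p,d,K,T=load("top0"); C=cloud(d,K,T); hsv=cv2.cvtColor(p,cv2.COLOR_RGB2HSV)
print("table",np.median(C[380:450,60:200].reshape(-1,3),0), "valid",(d>0).mean())
def comp(m,name):
    n,l,s,c=cv2.connectedComponentsWithStats(m.astype(np.uint8))
    for i in range(1,n):
        if s[i,4]>60: print(name,s[i],c[i].round(1),np.median(C[l==i],0))
    return l
H,S,V=hsv[...,0],hsv[...,1],hsv[...,2]
y=(H>18)&(H<32)&(S>120)&(V>70); comp(y,"yellow")
g=(H>45)&(H<75)&(S>120); comp(g,"green")
r=((H<5)|(H>175))&(S>180)&(V>60); comp(r,"red")
# ramp plate
m=np.zeros_like(y); cv2_m=np.zeros(y.shape,np.uint8); cv2.fillPoly(cv2_m,[np.array([[355,180],[420,186],[413,245],[345,240]])],1)
c,n,s=plane(C[cv2_m>0]); print("plate",c,n,s,"tilt",np.degrees(np.arccos(n[2])))
yy=np.argwhere(y)[:,::-1]; yy=yy[(yy[:,0]>330)&(yy[:,0]<425)&(yy[:,1]>240)&(yy[:,1]<265)]
rect=cv2.minAreaRect(yy.astype(np.float32)); print(rect)
b=cv2.boxPoints(rect); print([ray(*q,K,T,c,n) for q in b]); print("line mid",ray(*rect[0],K,T,c,n))
gc=(g).astype(np.uint8); gp=np.argwhere(g)[:,::-1]
c2,n2,s2=plane(C[125:165,370:415].reshape(-1,3)); print("tray",c2,n2,s2,"offset",(c2-c)@n)
gp=gp[(gp[:,0]>340)&(gp[:,1]<190)]; rr=cv2.minAreaRect(gp.astype(np.float32)); print(rr,ray(*rr[0],K,T,c2,n2),[ray(*q,K,T,c2,n2) for q in cv2.boxPoints(rr)])
c3,n3,s3=plane(C[235:275,490:530].reshape(-1,3)); print("bin",c3,n3,s3)
# tubes
for (u,v) in [(230,220),(222,258),(217,297)]:
    print((u,v),C[v,u-30:u+36:6].tolist() and [C[v,k].round(3).tolist() for k in range(u-36,u+40,8)])
big=cv2.resize(p[180:345,160:290],None,fx=4.5,fy=3.6,interpolation=cv2.INTER_CUBIC); cv2.imwrite("pics/rackcrop.png",np.clip(big[:,:,::-1].astype(int)*1.4,0,255))
E
```

```text
table [ 0.166   0.4982 -0.0005] valid 0.996044921875
yellow [337 247  81  15 246] [377.1 254. ] [ 0.5272 -0.0396  0.1044]
green [ 349  113   82   71 4510] [390.  147.9] [ 0.7672 -0.0745  0.0379]
red [ 463  209   92   87 7163] [509.  252.2] [ 0.5383 -0.3476  0.0061]
plate [ 0.6171 -0.0557  0.0844] [0.7895 0.0571 0.6111] 0.002079890926457773 tilt 52.33048853876073
((377.0693359375, 254.0491180419922), (80.74237060546875, 2.9651150703430176), 8.746162414550781)
[array([0.5323, 0.0467, 0.1845]), array([0.5384, 0.0456, 0.1766]), array([ 0.5149, -0.1055,  0.2212]), array([ 0.5091, -0.1035,  0.2285])]
line mid [ 0.5234 -0.0306  0.2032]
tray [ 0.7765 -0.0799  0.0359] [ 0.7801 -0.0578  0.623 ] 0.002026210467252924 offset 0.09476666452542455
((390.58392333984375, 147.8460693359375), (76.61046600341797, 59.92214584350586), 8.615647315979004) [ 0.7653 -0.0747  0.0503] [array([0.6934, 0.0241, 0.1496]), array([ 0.8825, -0.0093, -0.0903]), array([ 0.8503, -0.1914, -0.0669]), array([ 0.6693, -0.1283,  0.1657])]
bin [ 0.5343 -0.3511  0.0045] [-0.102  -0.7525  0.6506] 0.0020318745016169332
(230, 220) [[0.603, 0.368, -0.003], [0.589, 0.319, 0.161], [0.59, 0.304, 0.153], [0.591, 0.29, 0.142], [0.592, 0.275, 0.13], [0.593, 0.259, 0.125], [0.595, 0.244, 0.111], [0.595, 0.228, 0.109], [0.596, 0.212, 0.097], [0.605, 0.202, 0.006]]
(222, 258) [[0.516, 0.383, 0.002], [0.513, 0.342, 0.117], [0.512, 0.318, 0.154], [0.479, 0.09, 1.393], [0.513, 0.289, 0.137], [0.514, 0.274, 0.127], [0.514, 0.258, 0.121], [0.515, 0.242, 0.113], [0.515, 0.227, 0.1], [0.518, 0.219, 0.007]]
(217, 297) [[0.428, 0.392, -0.003], [0.432, 0.35, 0.117], [0.434, 0.325, 0.157], [0.434, 0.311, 0.149], [0.434, 0.297, 0.134], [0.434, 0.281, 0.131], [0.434, 0.266, 0.121], [0.434, 0.251, 0.113], [0.479, 0.09, 1.393], [0.43, 0.228, 0.005]][ WARN:0@0.300] global loadsave.cpp:1063 imwrite_ Unsupported depth image for selected encoder is fallbacked to CV_8U.
```

View pics/rackcrop.png

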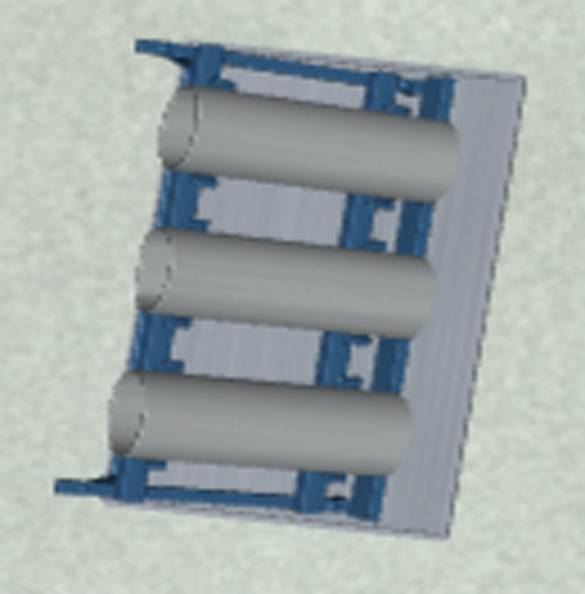

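Run:
```python
from h import *
from plant import *
from scipy.optimize import least_squares
np.set_printoptions(precision=4,suppress=True)
out={}
for nm,roi_pts in (("top0",None),("scene0",None)):
    p,d,K,T=load(nm); C=cloud(d,K,T); hsv=cv2.cvtColor(p,cv2.COLOR_RGB2HSV)
    H,S,V=[hsv[...,i].astype(int) for i in range(3)]; ok=d>0.3
    def fitz(P):
        f=lambda a:P[:,:2]@a[:2]+a[2]-P[:,2]
        a=least_squares(f,[0,0,0],loss="soft_l1",f_scale=.003).x; n=np.array([-a[0],-a[1],1]);n/=np.linalg.norm(n)
        c=np.array([*P[:,:2].mean(0),0]); c[2]=c[:2]@a[:2]+a[2]; return c,n
    X,Y,Z=C[...,0],C[...,1],C[...,2]
    pl=ok&(X>.55)&(X<.66)&(Y>-.11)&(Y<-.005)&(Z>0.03)
    c,n=fitz(C[pl]); print(nm,"plate",c,n,"tilt",np.degrees(np.arccos(n[2])),"yaw",np.degrees(np.arctan2(n[1],n[0])))
    y=(H>15)&(H<35)&(S>110)&(V>50)&ok&(X>.45)&(X<.6)&(abs(Y+.04)<.12)
    yy=np.argwhere(y)[:,::-1].astype(np.float32); R=cv2.minAreaRect(yy); 
    L=np.array([ray(*q,K,T,c,n) for q in yy]); m=L.mean(0); u=np.linalg.svd(L-m,full_matrices=False)[2][0]; u*=np.sign(u[1]); t=(L-m)@u
    mid=m+u*(t.max()+t.min())/2
    print(" line mid",mid,"len",np.ptp(t),"yaw",np.degrees(np.arctan2(-u[0],u[1])), u)
    g=(H>45)&(H<75)&(S>120)&ok&(X>.6)
    c2,n2=fitz(C[g]); print(" tray",c2,n2,"offset",(c2-c)@n, np.degrees(np.arccos(n2[2])))
    e=np.cross(u,n); e/=np.linalg.norm(e)
    G=C[g]-mid; print(" green rel ramp x:",np.percentile(G@e,[1,50,99]),"y",np.percentile(G@u,[1,50,99]),"z",np.median(G@n))
    b=((H<6)|(H>174))&(S>160)&(V>50)&ok&(Y<-.2)&(X>.4)&(X<.7)
    B=C[b]; fl=B[abs(B[:,2])<.012]; rim=B[B[:,2]>.045]; print(" bin floor z",np.median(fl[:,2]))
    for q,k in((fl,"floor"),(rim,"rim")): 
        r=cv2.minAreaRect(q[:,:2].astype(np.float32)); print("  ",k,r,len(q))
    tu=ok&(S<60)&(Z>.06)&(X>.36)&(X<.66)&(Y>.18)&(Y<.38)
    P=C[tu]; print(" tube pts",len(P))
    lab=np.zeros(len(P),int)
    n_,l_,s_,c_=cv2.connectedComponentsWithStats(cv2.erode(tu.astype(np.uint8),np.ones((3,3),np.uint8)))
    tubes=[C[l_==i] for i in range(1,n_) if s_[i,4]>300]; print([len(t) for t in tubes],[c_[i] for i in range(1,n_) if s_[i,4]>300])
    th=np.radians(30)
    def axis(psi): return np.array([-np.sin(psi)*np.cos(th),np.cos(psi)*np.cos(th),np.sin(th)])
    def frame(psi): yv=axis(psi); xv=np.array([np.cos(psi),np.sin(psi),0]); return xv,yv,np.cross(xv,yv)
    def res(a):
        xv,yv,zv=frame(a[0]); o=[]
        for i,t in enumerate(tubes): o.append(np.hypot(t@xv-a[1+2*i],t@zv-a[2+2*i])-.025)
        return np.concatenate(o)
    xv,yv,zv=frame(0); a0=[0]+sum([[np.median(t@xv),np.median(t@zv)-.02] for t in tubes],[])
    s=least_squares(res,a0,loss="soft_l1",f_scale=.003); a=s.x; xv,yv,zv=frame(a[0])
    print(" rack yaw",np.degrees(a[0]),"rms",np.std(res(a)))
    for i,t in enumerate(tubes):
        k=t@yv; lo,hi=np.percentile(k,[.5,99.5]); ctr=xv*a[1+2*i]+zv*a[2+2*i]+yv*(lo+hi)/2
        print("  tube",a[1+2*i],a[2+2*i],"ylen",hi-lo,"centre",ctr)
    for nm2,m in(("brush",(H>100)&(H<125)&(S>150)&ok&(Y>.4)),("blue jar",(H>100)&(H<125)&(S>150)&ok&(Y<.35)&(X>.65))):
        if m.sum(): print(nm2,np.median(C[m],0),C[m].min(0),C[m].max(0))
```

```text
top0 plate [ 0.6043 -0.0571  0.087 ] [ 0.2031 -0.0316  0.9786] tilt 11.863409631454154 yaw -8.850017625904323
 line mid [ 0.5271 -0.0406  0.1036] len 0.16981627026184512 yaw -7.991911445985682 [0.139  0.9903 0.0031]
 tray [ 0.7682 -0.0749  0.0379] [ 0.2071 -0.0296  0.9779] offset -0.014161417554836176 12.07421377870163
 green rel ramp x: [0.1812 0.2514 0.3244] y [-0.0832 -0.0007  0.082 ] z -0.01414307676585282
 bin floor z 0.004490587669494062
   floor ((0.5371888875961304, -0.3371008634567261), (0.1801091581583023, 0.16256393492221832), 86.59606170654297) 5127
   rim ((0.5374619364738464, -0.3377973437309265), (0.18896062672138214, 0.17896302044391632), 86.53219604492188) 1332
 tube pts 4624
[1267, 1295, 1334] [array([227.8556, 219.8587]), array([222.8803, 258.3815]), array([216.3748, 297.3163])]
 rack yaw -6.640576645668104 rms 0.0021575821439536458
  tube 0.5591287233894642 -0.07919236608662766 ylen 0.12670650364590635 centre [0.5949 0.2748 0.1059]
  tube 0.4770615003747867 -0.07899052935285866 ylen 0.12630269006105033 centre [0.5134 0.2843 0.1061]
  tube 0.3951190943001409 -0.079
[... 854 characters left out ...]
8728294968605042, 0.18296456336975098), 87.28355407714844) 618
 tube pts 2942
[740, 773, 852] [array([398.3568, 203.8446]), array([392.3881, 227.7801]), array([386.1737, 253.3474])]
 rack yaw -7.297518253628717 rms 0.0023207596390951517
  tube 0.39244043161681275 -0.08318124053962055 ylen 0.12633284098249825 centre [0.4335 0.2955 0.105 ]
  tube 0.4742636336936703 -0.0831622272570516 ylen 0.12599884762378677 centre [0.5148 0.2861 0.1056]
  tube 0.5563689383468668 -0.08369009444501035 ylen 0.1260005330487441 centre [0.5963 0.276  0.1052]
brush [0.4641 0.5407 0.0153] [-0.7104  0.4017 -0.0356] [0.9555 1.1309 0.0562]
blue jar [0.7563 0.2226 0.0839] [ 0.6502 -0.6414 -0.0209] [0.9561 0.3473 0.1077]
```

```bash
cat >> h.py <<'E'
from scipy.spatial.transform import Rotation as Ro
def rpy(R): return Ro.from_matrix(R).as_euler('xyz')
psi=np.radians(-7.0); th=np.radians(30)
RX=np.array([np.cos(psi),np.sin(psi),0]); RY=np.array([-np.sin(psi)*np.cos(th),np.cos(psi)*np.cos(th),np.sin(th)]); RZ=np.cross(RX,RY)
RC=np.array([.514,.285,.1055])             # rack middle
ph=np.radians(-7.9); t12=np.radians(12)
PX=np.array([np.cos(ph)*np.cos(t12),np.sin(ph)*np.cos(t12),-np.sin(t12)]); PY=np.array([-np.sin(ph),np.cos(ph),0]); PZ=np.cross(PX,PY)
PC=np.array([.5272,-.0410,.1032])          # line middle
bp=np.radians(-3.4); BX=np.array([np.cos(bp),np.sin(bp),0]); BY=np.array([-np.sin(bp),np.cos(bp),0]); BZ=np.array([0,0,1.])
BC=np.array([.538,-.337,.004])
def tool(X,Z,s): # tool x=-Z, y=s*X
    x=-Z; y=s*X; return np.stack([x,y,np.cross(x,y)],1)
D=0.019   # TCP below tube centre (pads sit ~4 mm above the axis)
S=1
E
python3 - <<'E'
from h import *
from plant import *
for s in(1,-1):
    for nm,X,Z,c in [(f"rack{k}",RX,RZ,RC+RX*k*.082) for k in(1,0,-1)]+[("ramp",PX,PZ,PC+PZ*.025),("bin",BX,BZ,BC+BZ*.021)]:
        R=rpy(tool(X,Z,s))
        for h in(0,.1): 
            q=inverse_kinematics(c-Z*D+Z*h,R); print(s,nm,h,None if q is None else np.round(q,2))
E
```

```text
1 rack1 0 [ 0.05  0.31  1.76  0.6   1.06 -0.12]
1 rack1 0.1 [-0.03  0.17  1.75  0.56  1.23 -0.1 ]
1 rack0 0 [ 0.08  0.14  1.97  0.61  1.02 -0.12]
1 rack0 0.1 [-0.02 -0.02  1.95  0.56  1.21 -0.1 ]
1 rack-1 0 [ 0.12 -0.04  2.16  0.62  0.99 -0.1 ]
1 rack-1 0.1 [ 0.   -0.23  2.14  0.56  1.22 -0.07]
1 ramp 0 [-0.22  0.27  1.68 -0.02  1.4  -0.07]
1 ramp 0.1 [-0.21  0.23  1.54 -0.02  1.58 -0.07]
1 bin 0 [-0.68  0.46  1.64  0.    1.05 -0.62]
1 bin 0.1 [-0.68  0.33  1.59  0.    1.21 -0.62]
-1 rack1 0 None
-1 rack1 0.1 None
-1 rack0 0 None
-1 rack0 0.1 None
-1 rack-1 0 None
-1 rack-1 0.1 None
-1 ramp 0 None
-1 ramp 0.1 None
-1 bin 0 [-0.68  0.46  1.64  0.    1.05  2.52]
-1 bin 0.1 [-0.68  0.33  1.59  0.    1.21  2.52]<sys>:0: UserWarning: Gimbal lock detected. Setting third angle to zero since it is not possible to uniquely determine all angles.
```

```bash
cat >> h.py <<'E'
from plant import *
def pick(k):
    R=rpy(tool(RX,RZ,S)); c=RC+RX*k*.082
    movep(c-RZ*D+RZ*.11,R); gripper_to(.064,25)
    t=move_l(c-RZ*D+RZ*.0,feed=.12,max_force=15); print("descend hit",t)
    gripper_to(.03,25); o=observe(); print("opening",o["opening"],"t",o["time_s"])
    move_l(c-RZ*D+RZ*.10,feed=.12); print("opening lifted",observe()["opening"])
def snap(n,f):
    p,d=get_image(n); c=get_calibration(n); cv2.imwrite(f"pics/{f}.png",p[:,:,::-1]); np.savez(f"pics/{f}.npz",p=p,d=d,K=c["intrinsics"],T=c["world_from_camera"])
E
python3 - <<'E'
from h import *
o=observe(); p=o["eef_pos"]
move_l(p+[0,0,.12],feed=.3)
movep(PC+PZ*.2,rpy(tool(PX,PZ,S)))
pick(1)
snap("wrist","w1"); snap("top","t1")
print(observe()["time_s"],observe()["ft_force"])
E
```

```text
descend hit False
opening 0.04691373976147096 t 5.6917
opening lifted 0.047073866787632875
6.775 [ 0.43160089  0.520283   -0.95694134]
```

View pics/w1.png

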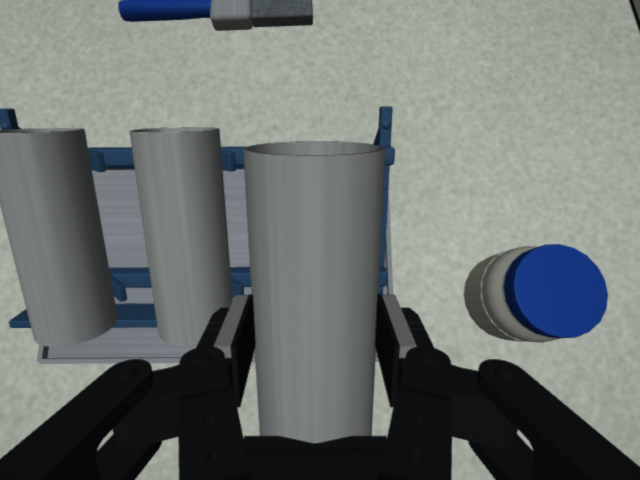

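View pics/t1.png

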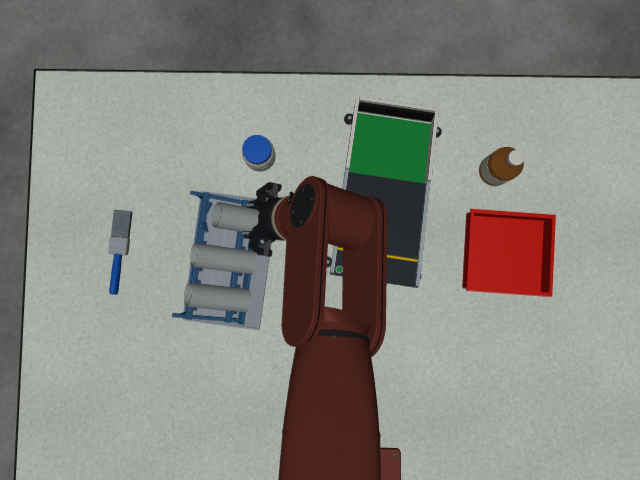

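Tube 1 is held level with the jaws, centred at (315,300) in the wrist view. The two neighbours are undisturbed at (55,235) and (185,235). I lay it on the ramp.

```bash
cat >> h.py <<'E'
def place_ramp():
    R=rpy(tool(PX,PZ,S))
    movep(PC-PZ*D+PZ*.12,R); print("above ramp, opening",observe()["opening"])
    move_l(PC-PZ*D+PZ*.034,feed=.12); hold(.2)
    t=move_l(PC-PZ*D+PZ*.0175,feed=.02,max_force=4)
    o=observe(); h=(o["eef_pos"]-PC)@PZ+D; print("contact",t,"centre height est",h,"t",o["time_s"])
    move_l(o["eef_pos"]+PZ*.001,feed=.05) if t else None
    rel=observe()["eef_pos"]; np.save("rel.npy",rel)
    gripper_to(.08,25)
    move_l(rel+PZ*.09,feed=.25); print("released",observe()["time_s"])
E
python3 - <<'E'
from h import *
place_ramp(); snap("wrist","w2"); hold(.7); snap("wrist","w3"); snap("scene","s3"); print(observe()["time_s"])
a=cv2.imread("pics/w2.png");b=cv2.imread("pics/w3.png");c=cv2.imread("pics/s3.png")[160:360,180:400]
cv2.imwrite("pics/c3.png",np.hstack([cv2.resize(a,(400,300)),cv2.resize(c,(400,300))]))
E
```

```text
above ramp, opening 0.046444165788510024
contact True centre height est 0.02713867564857355 t 9.3583
released 10.5417
11.3917
```

View pics/c3.png

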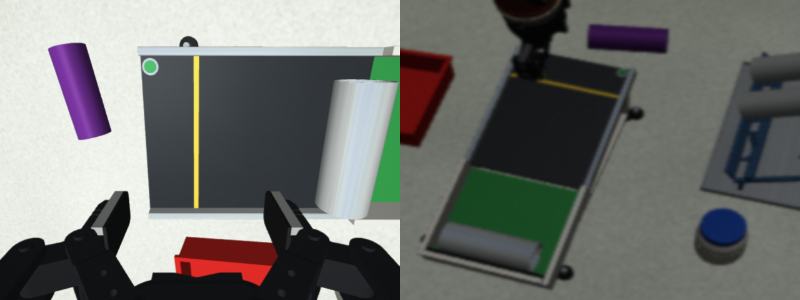

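Tube 1 is round: it rolled down and lies against the end stop in the tray (crop 490,247). Next is the middle tube.

Run:
```python
from h import *
pick(0); place_ramp(); snap("wrist","w4"); hold(.7); snap("wrist","w5"); snap("scene","s5"); print(observe()["time_s"])
a=cv2.imread("pics/w5.png");c=cv2.imread("pics/s5.png")[160:360,180:400]
cv2.imwrite("pics/c5.png",np.hstack([cv2.resize(a,(400,300)),cv2.resize(c,(400,300))]))
```

```text
descend hit False
opening 0.046910591770773946 t 14.1167
opening lifted 0.04680601315789107
above ramp, opening 0.04721943088916314
contact True centre height est 0.022251396744683575 t 17.8417
released 19.025
19.875
```

View pics/c5.png

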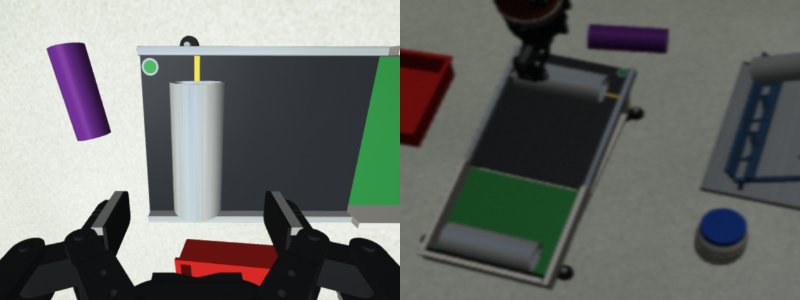

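The middle tube did not roll. It lies on the line (crop 197,150), and its contact height was 5 mm lower than the first tube's, which fits the dent. I take it to the bin.

Run:
```python
from h import *
rel=np.load("rel.npy")
print("hit",move_l(rel,feed=.12,max_force=12)); gripper_to(.03,25); print("open",observe()["opening"])
move_l(rel+PZ*.13,feed=.15); print("lifted",observe()["opening"])
R=rpy(tool(BX,BZ,S))
movep(BC-BZ*D+BZ*.16,R)
move_l(BC-BZ*D+BZ*.032,feed=.12); hold(.2)
t=move_l(BC-BZ*D+BZ*.016,feed=.02,max_force=4); o=observe(); print("contact",t,"h",(o["eef_pos"]-BC)[2]+D,o["opening"],o["time_s"])
p=o["eef_pos"]; gripper_to(.08,25); move_l(p+[0,0,.17],feed=.25); snap("wrist","w6"); hold(.1); print(observe()["time_s"])
a=cv2.imread("pics/w6.png"); cv2.imwrite("pics/c6.png",a)
```

```text
hit False
open 0.0458266036108494
lifted 0.04583755321922607
contact True h 0.02388127114647428 0.04581835759803667 25.3
26.7167<sys>:0: UserWarning: Gimbal lock detected. Setting third angle to zero since it is not possible to uniquely determine all angles.
```

View pics/c6.png

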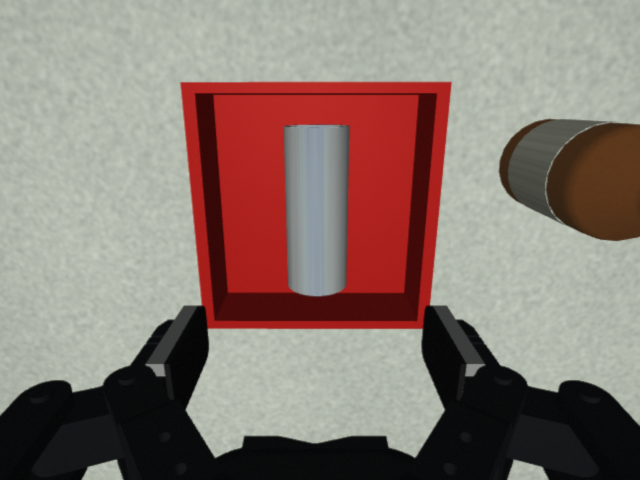

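The dented tube lies flat and free in the bin at (317,210). Now the third tube.

Run:
```python
from h import *
movep(PC+PZ*.2,rpy(tool(PX,PZ,S)))
pick(-1); place_ramp(); hold(1.2); move_l(observe()["eef_pos"]+PZ*.1,feed=.2); snap("wrist","w7"); snap("scene","s7"); print(observe()["time_s"])
a=cv2.imread("pics/w7.png");c=cv2.imread("pics/s7.png")
cv2.imwrite("pics/c7.png",np.hstack([cv2.resize(a,(400,300)),cv2.resize(c[140:380,90:410],(400,300))]))
```

```text
descend hit False
opening 0.04682751427059342 t 30.8667
opening lifted 0.04718409750797525
above ramp, opening 0.0467047391674753
contact True centre height est 0.026482579761330536 t 34.6
released 35.7833
37.7333
```

View pics/c7.png

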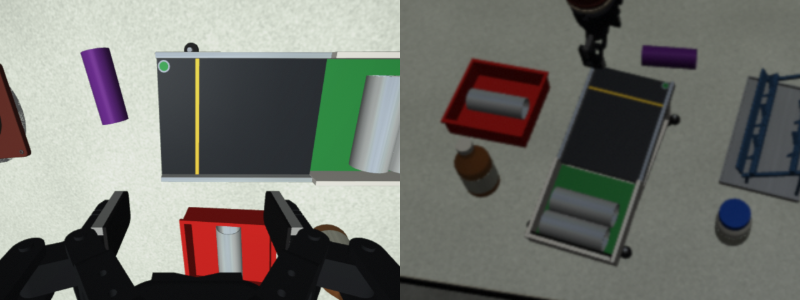

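Both round tubes lie in the tray (crop 585,205 and 575,230), and the dented one is in the bin (497,103). I check numerically that they are at rest and at what height, then hand in.

Run:
```python
from h import *
np.set_printoptions(precision=3,suppress=True)
hold(1); snap("scene","s8"); hold(.5); snap("scene","s9")
p8=cv2.imread("pics/s8.png").astype(int);p9=cv2.imread("pics/s9.png").astype(int)
print("max diff tray/bin",abs(p8-p9)[180:350,120:320].max())
p,d,K,T=load("s9"); C=cloud(d,K,T); S_=cv2.cvtColor(p,cv2.COLOR_RGB2HSV)[...,1]
m=(d>.3)&(S_<60); q=C-PC; x,y,z=q@PX,q@PY,q@PZ
OKx=x-.2525; zz=z+.014
t=m&(abs(OKx)<.078)&(abs(y)<.075)&(zz>.03)&(zz<.08); print("tray tube tops x",np.percentile(OKx[t],[2,25,75,98]),"z",np.percentile(zz[t],[50,90]),"y",np.percentile(y[t],[2,98]))
g=C-BC; b=m&(abs(g@BX)<.075)&(abs(g@BY)<.08)&(g[...,2]>.025)&(g[...,2]<.09); print("bin",np.median(g[b]@BX),np.percentile(g[b]@BY,[2,98]),np.percentile(g[b][:,2],[50,95]))
print(observe()["ft_force"],observe()["time_s"]); job_done()
```

```text
max diff tray/bin 8
tray tube tops x [-0.016  0.008  0.057  0.076] z [0.046 0.05 ] y [-0.064  0.061]
bin 0.010991028034148479 [-0.063  0.062] [0.04  0.046]
[-0.494 -0.03  -0.655] 39.3333
the job is handed in; nothing more can be done
```

I laid all three tubes on the yellow line in turn, sorted them, and handed the job in at 39 s of the 72 s allowed.

- **Round tubes:** The first and third tubes I laid (places x = +82 and −82 mm on the rack) rolled by themselves into the green tray.
- **Dented tube:** The middle one stayed on the line, and its contact height was 22 mm against about 27 mm for the other two. I picked it up again and set it down in the red bin.

**Last checks:**
- Two pictures 0.5 s apart showed no motion in the tray or bin.
- The tubes in the tray peak at about 50 mm over its floor, the height of a round tube lying flat.
- The tube in the bin peaks at about 46 mm over its floor and lies level.
- The robot was clear of everything.
- In the last scene picture the bottle and jar looked unmoved, as did the purple look-alike. I did not check the brush in that picture, but the arm never went near it.

No check failed. The gripper read 46–47 mm on the 50 mm tubes, probably because the pads give a little, and it held securely each time.

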